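# Fork back the spring bar and free the stake

## Robot

A 7-joint arm with a two-finger parallel gripper is mounted at the origin on the work surface. World frame = base frame: x ahead of the robot, y to its left, z up, the work surface at z = 0. Lengths are in m, angles in rad, forces in N, time in s.
With the tool pointing down it reaches from about 0.425 to 0.875 m from the base axis. Payload 4.7 kg.
Tool frame: the origin (TCP) lies at the very end of the fingers, on their centre line; the grasp point (between the pads) lies 19 mm behind it; z points along the fingers, y is the line along which they close (so a half turn about z gives the same grasp; the last joint's range is limited). The gripper opens to 87 mm and grips with 3 to 60 N. Pads are 19 mm wide; open, the fingers measure 117 mm over their backs; the gripper's body (75 mm by 190 mm) begins 51 mm behind the grasp point.
Start: joints at [1.238, 0.321, -0.07, 1.45, 0.023, 1.371, -0.057], TCP at [0.221, -0.611, 0.223] pointing down, gripper open.
Joint ranges: [-2.86, 2.86], [-0.3, 2.09], [-1.38, 1.24], [0.06, 2.45], [-1.56, 4.7], [0.09, 2.05], [-2.69, 2.69]. Speed limits (rad/s): [2.57, 2.57, 3.14, 3.14, 3.14, 3.14, 3.14].

## Interface

Orientations are given as a rotation vector (axis times angle).
In Python, from bench import get_state, get_image, get_calibration, close_job gives the robot as it stands.
- The arm moves only by the shell command python3 -m crank 'ROWS' [FORCE]. ROWS is JSON, a list of rows, each a list of 5 numbers: the opening, from 0 (shut) to 1 (fully open), then the shift along the world's x, y, z in units of 0.2 m (1.0 is 0.2 m), then the turn about the world's z in units of 2 pi rad (1.0 is 2 pi rad). A call has 1 to 5 rows; each row is the pose to reach, as a shift and turn from the pose commanded when the call began, turning the shorter way round; what a row does not reach only later rows make up. A row lasts 1/8 s, in which the tool goes at most 62.5 mm and 10.7 degrees, less where a joint would pass 70% of its speed; a pose out of reach is approached as far as the arm can. A call with a number of a shift or a turn outside -1 to 1 is refused whole. A call with a gripper value outside its range is refused whole. The fingers move at their own pace and stop on an object; FORCE is the grip in N (left out, the last holds). Time passes only in rows, so rows that repeat a pose let the fingers close. It gives the time, the measured TCP pose, the force, the opening and the grip force at its end, in the units of the state.
- get_state(): the state, without advancing time (a new reading comes with each control period).
- get_image(name): name is "scene" or "top"; returns the picture (420x560x3 uint8, red, green, blue); there is no depth.
- get_calibration(name): a dict with "fovy" (degrees; the focal length in pixels is half the picture's height over the tangent of half this angle, whatever the lens; pixels are square), "cx", "cy" (the principal point, pixels), "R" (3x3) and "t" (3): a world point X has camera coordinates R X + t. Camera axes: x right, y down, z forward; pixel columns grow to the right and rows downward; lengths in m; the calibration is good to about 2 mm. A picture is of the moment at which its call begins. get_calibration takes no time and is no camera call.
- close_job(): hands the job in; it is judged then, once.
The state is a dict: "time": time; "joint_positions": joint angles; "qd": joint speeds; "joint_torque": joint torques, N m; "position": TCP position; "tool_rot": TCP orientation; "ft_force": force on the tool from outside, world axes, zero at the start; "torque": the same for the moment, N m; "grip_width": opening from 0.0 (shut) to 1.0 (fully open); "grip_force": force on a finger pad.
Only numpy, scipy, OpenCV 4.12 (cv2) and the standard library are available. Lean on these libraries where they do the work, as an engineer would, in place of code of your own. Each camera call takes 0.05 s, during which the arm holds its last target. There are 200 camera calls.

## Task

Take the forked tool from its wooden stand, straddle the spring bar of the steel stake holder with it and gently push the bar's collar sideways, away from the stake, until the locked stake pops up; do not force the bar against its end stop. Then put the fork back in its stand, lift the freed stake out of the holder and seat it upright and fully home in the empty socket of the stake rack, leaving the other things on the bench where they are.

Things in the scene. Friction and masses are not known exactly. Their poses are not given: they have to be found in the camera images.
- holder: Fixed steel stake holder. Origin: on the bench under the centre of the stake's pocket; z up. Base plate 72 (x) by 140 (y, -30 to +110) by 8 mm thick. Pocket 22 (x) by 18 (y) mm inside, walls up to 46 mm high. A spring bar lies along +y; its nose passes through the pocket wall (outer face at y = 18.5 mm) 7 mm deep into the stake's eye. The fork pressing anywhere on it with over 9 N damages it.
- bar_gap (a point): Fixed point on the axis of the spring bar (level steel rod, 8 mm diameter, 34 mm above the bench, at holder y = 25.2 mm), in the bare stretch between pocket wall and collar where the fork goes over the rod from above. Axes as the holder's; +y is the way to push.
- collar_mark (a point): Fixed point on the bar's axis, at holder y = 38 mm: where the near face of the bar's round collar (28 mm diameter, 5 mm thick) nominally rests. The collar is clamped on the bar up to 6 mm either way from here and is not measured. Pushed to +y it moves the bar: starts at 2 to 4 N, nose leaves the stake after 7 to 8 mm of travel (4 to 5 N), hard stop at 10 mm. Springs back when let go.
- stop_barrel (a point): Fixed point at the near end of the spring barrel that takes the bar's far end: 28 mm diameter, from holder y = 66 to 100 mm, top 48 mm above the bench.
- stake: Loose stake locked in the holder, 0.08 to 0.17 kg: steel tang 20 (x) by 16 (y) by 38 mm long with a 10 mm eye along y, under a round wooden head. Origin: centre of the tang's underside; z up. Seated: origin 13 mm above the bench, axes along the holder's. Once the nose is clear, a spring pad (3 N) lifts it slowly by 11 mm; it stays up when the bar is let go and pulls straight up with a few newtons.
- stake_head (a point): Centre of the stake's light wooden head, 34 mm diameter and 16 mm high, 46 mm above the stake's origin (head from 38 to 54 mm). The head is what to grip.
- fork: Loose forked tool standing upright, prongs down, in its stand; about 0.08 kg. Origin: centre between the ends of the prongs; z up along the handle. Steel blade 27 (x) by 5 (y) mm and 54 mm long, with a slot 13 mm wide (x) and 30 mm deep at the bottom between two prongs; a flange 46 (x) by 16 (y) mm at 54 to 58 mm; a square wooden handle 16 by 16 mm from 58 to 116 mm above the origin.
- fork_stand: Fixed wooden block 80 (x) by 60 (y) by 58 mm high with a slot 35 (x) by 12 (y) mm right through its middle, the fork's place. Origin: centre of its underside. The fork stands with its flange on the block's top, its origin 4 mm above the bench; its axes start along the stand's.
- rack: Fixed wooden stake rack 70 (x) by 140 (y) by 40 mm high with two sockets, each 26 (x) by 22 (y) mm and right through. Origin: centre of its underside. The socket at y = +35 mm holds the domed stake, the one at y = -35 mm is empty. A stake fully home rests with its head on the rack's top, its origin 2 mm above the bench.
- rack_socket (a point): Centre of the mouth of the empty socket of the rack, on its top face 40 mm above the bench; axes as the rack's.
- domed_stake: Bystander: an all-steel stake with a domed head, 59 mm high in all, 36 mm diameter, in the rack's other socket. Origin: centre of its underside.
- mandrel: Bystander: upright tapered wooden mandrel, 72 mm across at the foot and 210 mm high. Origin: centre of its underside.
- bangle: Bystander: steel bangle, 68 mm across and 6 mm high, lying on a thin metal plate. Origin: centre of its underside.
- dish: Bystander: white china dish, 80 mm across and 25 mm high. Origin: centre of its underside.
- pliers: Bystander: cutting pliers with green grips lying flat, about 155 mm long, 14 mm high. Origin: under the pivot.
- file: Bystander: file with a wooden handle, 190 mm long, 16 mm high, lying along its x. Origin: on the bench under where handle and blade meet.
- brush: Bystander: bench brush, 160 mm long, lying along its x. Origin: underneath its middle.
Things that resemble listed ones, but are neither listed nor needed, are in the scene too. What is shaped like the stake but green or purple is not meant.

How it is judged:
On the way, in this order (a step that is already met when the one before it is completed fails the run):
1. while the fork bears on the holder's spring bar, the stake has popped up (more than 6 mm above its seat) in the pocket (z of stake in the frame of holder between 0.019 and 0.03 m and horizontal distance between stake and holder below 0.005 m and contact force between fork and holder above 1 N), for 0.1 s.
2. the freed stake has been lifted clear of the holder (z of stake in the frame of holder above 0.048 m), for 0.05 s.
At the end, for the whole second after the job is handed in: The stake stands at rest, upright within 0.1 rad, in the rack's empty socket, within 8 mm of its middle and no more than 4 mm short of fully home; the fork stands at rest in its stand, within 12 mm of its middle, no more than 6 mm short of fully down and upright within 0.15 rad (horizontal distance between stake and rack_socket below 0.008 m and height (world z) of stake below 0.006 m and angle between stake's own z axis and vertical below 0.1 rad and linear speed of each of stake, fork below 0.02 m/s and horizontal distance between fork and fork_stand below 0.012 m and height (world z) of fork below 0.01 m and angle between fork's own z axis and vertical below 0.15 rad); the robot touches nothing.
It fails at once if the fork pressed on the holder or its spring bar with more than 9 N (contact force between fork and holder above 9 N).
It fails at once if a bystander was moved by more than 20 mm (distance of any of domed_stake, mandrel, bangle, dish, pliers, file, brush from where it was at the start of the episode above 0.02 m).
It also fails if it takes over 67 s, if anything falls off the work surface, if the arm or the gripper's body presses on something with over 40 N, if the wrist force passes 120 N, or if a joint passes its speed limit or range.

## Working session

There is one attempt and no reset: what is moved stays moved. The work goes in short steps, Python scripts to look and compute and a shell command to move; the robot and the scene stay as the last step left them, time stands still between calls to the robot, and variables do not carry over. Pictures are saved under pics/ and viewed, at most 10 in all, crops included, and the job is handed in when it is done.

```bash
mkdir -p pics; cat > h.py <<'E'
import numpy as np, cv2
from bench import get_state,get_image,get_calibration
def K(n):
    c=get_calibration(n); f=210/np.tan(np.radians(c['fovy'])/2); return c,f
def ray(n,u,v,z):
    c,f=K(n);R=np.array(c['R']);t=np.array(c['t'])
    d=R.T@np.array([(u-c['cx'])/f,(v-c['cy'])/f,1]);o=-R.T@t
    return o+d*(z-o[2])/d[2]
def proj(n,X):
    c,f=K(n);p=np.array(c['R'])@np.array(X)+np.array(c['t'])
    return [c['cx']+f*p[0]/p[2],c['cy']+f*p[1]/p[2]]
def snap(n,name,crop=None,s=1):
    im=get_image(n)[:,:,::-1]
    if crop: x0,y0,x1,y1=crop; im=im[y0:y1,x0:x1]
    cv2.imwrite('pics/'+name,cv2.resize(im,None,fx=s,fy=s,interpolation=cv2.INTER_CUBIC))
E
python3 - <<'E'
from h import *
snap('scene','a.png',s=1.42);snap('top','b.png',s=1.42)
for n in('scene','top'):
    c,f=K(n);print(n,f,c['cx'],c['cy'],-np.array(c['R']).T@c['t'],c['R'][2])
print(get_state())
E
```

```text
scene 394.85195433562194 279.3788916788694 203.88773229028504 [ 1.20325204 -0.2215902   0.61550201] [-0.73694857  0.26091757 -0.6235614 ]
top 477.8413590126918 280.397790013149 214.09952719494132 [0.50023072 0.03962758 1.19482215] [ 0.05721856 -0.03476333 -0.99775626]
{'time': 0.1, 'joint_positions': array([ 1.23810514,  0.32170188, -0.07005514,  1.45155974,  0.02259912,
        1.37081548, -0.05689792]), 'qd': array([-0.00036657, -0.00142152,  0.00011613, -0.00237167,  0.00028134,
       -0.0010662 ,  0.00076601]), 'joint_torque': array([-6.04893958e-04, -4.92573738e+01, -4.05915650e-01, -3.13398886e+01,
       -6.41463208e-02,  3.95396759e-02,  8.97425775e-05]), 'position': array([ 0.22068882, -0.6108536 ,  0.2215978 ]), 'tool_rot': array([-3.09285553e+00, -5.41730566e-01,  6.19590280e-04]), 'ft_force': array([ 0.07034862, -0.11667659, -0.54798903]), 'torque': array([-0.01105419, -0.00500253, -0.03034626]), 'grip_force': 0.0, 'grip_width': 0.9994577702068335}
```

View pics/a.png

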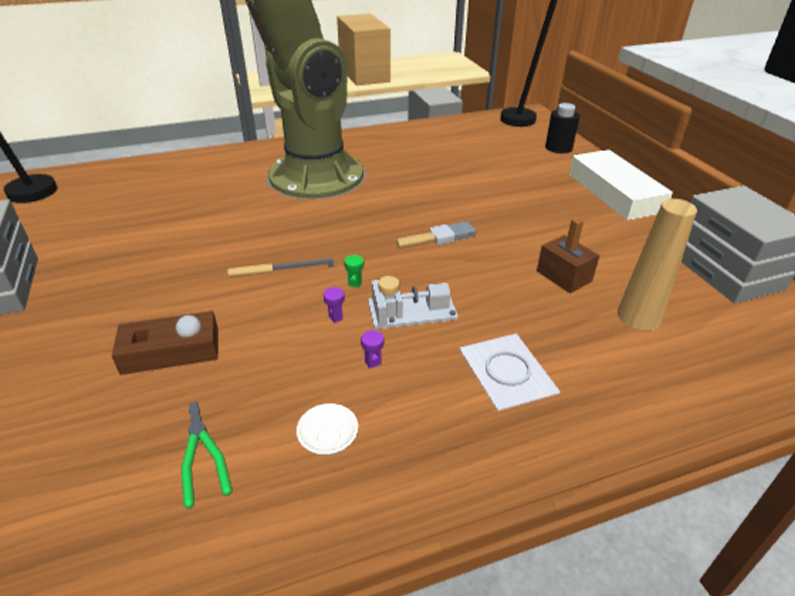

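View pics/b.png

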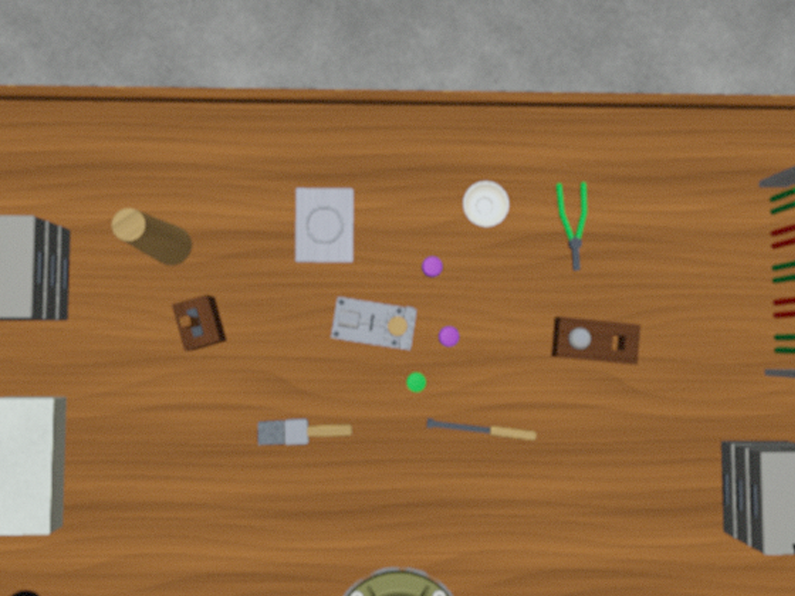

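Top view: fork stand at (198,323), holder at (375,323) with the wooden-headed stake at (398,326), and rack at (597,340) with its empty socket at (620,343). There are four stake-like objects: purple at (432,266) and (449,336), green at (416,382), and the wooden head at (398,326). The wooden one sits in the holder, so it is the one meant. One montage will enlarge these.

```bash
python3 - <<'E'
from h import *
t=get_image('top')[:,:,::-1];s=get_image('scene')[:,:,::-1]
g=lambda im,x,y:cv2.resize(im[y:y+60,x:x+80],None,fx=5,fy=5,interpolation=cv2.INTER_CUBIC)
m=np.vstack([np.hstack([g(t,100,198),g(t,225,198)]),np.hstack([g(t,380,210),g(s,255,180)])])
cv2.imwrite('pics/c.png',m)
E
```

```text
(no output)
```

View pics/c.png

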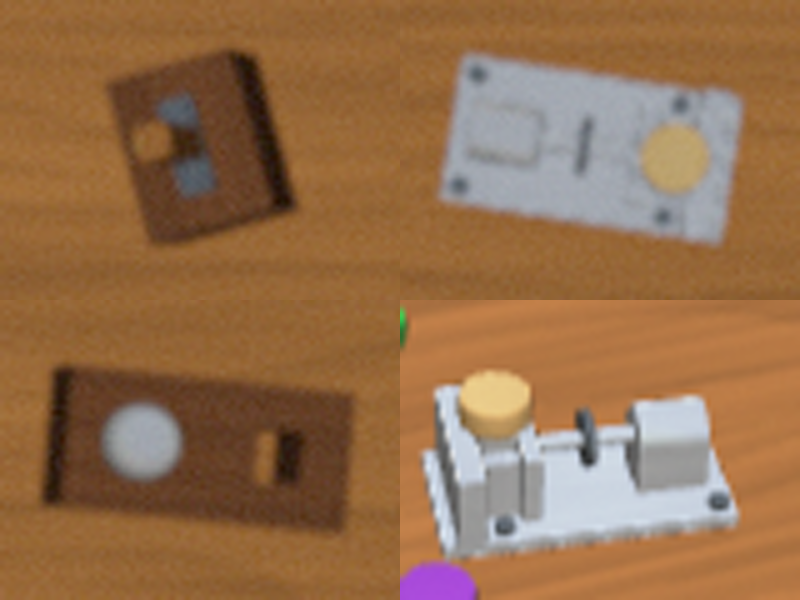

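Crops: stand's top face corners are (108,85), (232,52), (275,212) and (155,243). The holder shows the wooden-headed stake at (675,158), collar at (584,145) and barrel on the left. Rack socket mouth is at (278,458). In the side view the wooden head sits in the pocket, which confirms the stake. Next I fit the poses.

```bash
python3 - <<'E'
from h import *
from scipy.optimize import least_squares
def full(p,o,q): return [(p[0]-q[0]+.5)/5-.5+o[0],(p[1]-q[1]+.5)/5-.5+o[1]]
def fit(name,pts,o,q,x0):
    T=np.array([full(p[0],o,q) for p in pts])
    def W(x,l): c,s=np.cos(x[2]),np.sin(x[2]); return [x[0]+c*l[0]-s*l[1],x[1]+s*l[0]+c*l[1],l[2]]
    f=lambda x:(np.array([proj('top',W(x,p[1])) for p in pts])-T).ravel()
    r=least_squares(f,x0);print(name,r.x.round(4),'res px',r.fun.round(1));return lambda l:np.round(W(r.x,l),4)
h=.058
S=fit('stand',[((108,85),(.04,.03,h)),((232,52),(.04,-.03,h)),((275,212),(-.04,-.03,h)),((155,243),(-.04,.03,h)),((187,145),(0,0,.062))],(100,198),(0,0),[.5,.5,0])
H=fit('holder',[((465,52),(.036,.11,.008)),((742,92),(.036,-.03,.008)),((722,243),(-.036,-.03,.008)),((440,200),(-.036,.11,.008)),((675,158),(0,0,.067))],(225,198),(400,0),[.5,.1,0])
print('gap',H((0,.0252,.034)),'mark',H((0,.038,.034)),'collar',ray('top',*full((584,145),(225,198),(400,0)),.04),'head',ray('top',*full((675,158),(225,198),(400,0)),.067))
R=fit('rack',[((72,370),(.035,.07,.04)),((352,393),(.035,-.07,.04)),((340,530),(-.035,-.07,.04)),((60,503),(-.035,.07,.04)),((278,458),(0,-.035,.04))],(380,210),(0,300),[.5,-.3,0])
print('socket',R((0,-.035,.04)))
# handle top
print('handle top px',ray('top',*full((152,140),(100,198),(0,0)),.12))
from scipy.spatial.transform import Rotation as Ro
print(Ro.from_rotvec(get_state()['tool_rot']).as_matrix().round(3))
E
```

```text
stand [0.5337 0.3358 0.2804] res px [-0.1 -0.4 -0.1 -0.7  0.2 -0.1 -0.6  0.7  0.5  0.4]
holder [ 0.5301  0.0018 -0.1471] res px [-0.3  0.5  0.   0.9 -0.2 -0.6  0.3 -0.4  0.2 -0.4]
gap [0.5338 0.0267 0.034 ] mark [0.5357 0.0393 0.034 ] collar [0.53606732 0.04526579 0.04      ] head [0.52918937 0.00217318 0.067     ]
rack [ 0.5056 -0.3437 -0.0917] res px [-0.3 -1.1  0.2 -0.3  0.5  0.8 -0.2  0.9 -0.2 -0.4]
socket [ 0.5024 -0.3785  0.04  ]
handle top px [0.53513297 0.33725737 0.12      ]
[[ 0.94   0.34  -0.   ]
 [ 0.34  -0.94   0.001]
 [-0.    -0.001 -1.   ]]
```

```bash
python3 -m crank '[[1,1,1,0,0],[1,1,1,0,0],[1,1,1,0,0],[1,1,1,0,0],[1,1,1,0,0]]' 15
python3 -m crank '[[1,0.5,1,0,0],[1,0.5,1,0,0],[1,0.5,1,0,0],[1,0.5,1,0,0]]'
python3 -m crank '[[1,0,1,0,0],[1,0,1,0,0],[1,0,1,0,0],[1,0,1,0,0]]'
python3 -m crank '[[1,0,1,0,0],[1,0,1,0,0],[1,0,1,0,0],[1,0,1,0,0]]'
python3 -m crank '[[1,0.065,0.73,0,-0.0106],[1,0.065,0.73,0,-0.0106],[1,0.065,0.73,0,-0.0106],[1,0.065,0.73,0,-0.0106]]'
```

```text
time: 0.82
position: [0.424, -0.4075, 0.2227]
tool_rot: [-3.092, -0.55, -0.002]
ft_force: [-0.2, -0.3, 0.9]
grip_width: 1.0
grip_force: 0.0
time: 1.32
position: [0.5223, -0.2071, 0.2227]
tool_rot: [-3.093, -0.549, -0.001]
ft_force: [-0.1, -1.3, 0.7]
grip_width: 0.999
grip_force: 0.0
time: 1.82
position: [0.5205, -0.0055, 0.223]
tool_rot: [-3.091, -0.555, -0.001]
ft_force: [0.9, -0.3, 0.0]
grip_width: 0.999
grip_force: 0.0
time: 2.33
position: [0.5197, 0.1936, 0.2227]
tool_rot: [-3.09, -0.553, -0.0]
ft_force: [1.5, 0.3, -0.6]
grip_width: 1.002
grip_force: 0.0
time: 2.82
position: [0.5338, 0.3351, 0.2217]
tool_rot: [3.11, 0.441, -0.002]
ft_force: [-0.4, -0.7, 0.0]
grip_width: 1.0
grip_force: 0.0
```

```bash
python3 -m crank '[[1,0,0,-0.3,0],[1,0,0,-0.5,0],[1,0,0,-0.7,0],[1,0,0,-0.7,0]]' 25
python3 -m crank '[[0,0,0,0,0],[0,0,0,0,0],[0,0,0,0,0],[0,0,0,0,0],[0,0,0,0,0]]' 25
python3 -m crank '[[0,0,0,0,0],[0,0,0,0,0],[0,0,0,0,0],[0,0,0,0,0]]'
python3 - <<'E'
from h import *
t=get_image('top')[:,:,::-1];s=get_image('scene')[:,:,::-1]
g=lambda im,x,y:cv2.resize(im[y:y+100,x:x+80],None,fx=5,fy=5,interpolation=cv2.INTER_CUBIC)
cv2.imwrite('pics/d.png',np.hstack([g(t,90,180),g(s,365,120)]))
E
```

```text
time: 3.32
position: [0.5331, 0.3297, 0.0792]
tool_rot: [3.107, 0.433, -0.01]
ft_force: [0.6, -0.6, 0.2]
grip_width: 1.002
grip_force: 0.0
time: 3.95
position: [0.534, 0.3347, 0.0828]
tool_rot: [3.111, 0.439, 0.0]
ft_force: [0.2, 0.4, 0.2]
grip_width: 0.515
grip_force: 0.0
time: 4.45
position: [0.5338, 0.3348, 0.0826]
tool_rot: [-3.111, -0.439, 0.0]
ft_force: [0.1, 0.2, -0.0]
grip_width: 0.182
grip_force: 25.0
```

View pics/d.png

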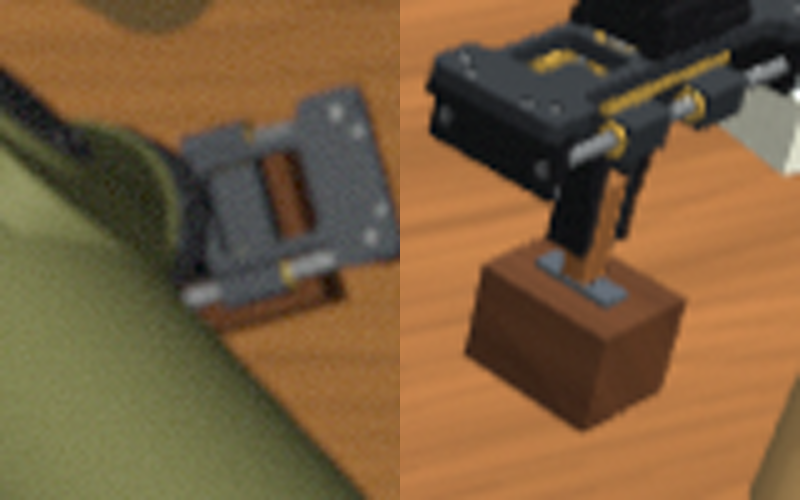

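```bash
python3 -m crank '[[0,0,0,0.1,0],[0,0,0,0.35,0],[0,0,0,0.6,0],[0,0,0,0.6,0]]'
python3 -m crank '[[0,0,-0.25,0,-0.02],[0,0,-0.5,0,-0.04],[0,0,-0.75,0,-0.06],[0,0,-0.75,0,-0.068],[0,0,-0.75,0,-0.068]]'
python3 -m crank '[[0,0,-0.25,0,0],[0,0,-0.5,0,0],[0,0,-0.765,0,0],[0,0,-0.765,0,0],[0,0,-0.765,0,0]]'
python3 - <<'E'
from h import *
s=get_image('scene')[:,:,::-1];t=get_image('top')[:,:,::-1]
g=lambda im,x,y:cv2.resize(im[y:y+100,x:x+80],None,fx=5,fy=5,interpolation=cv2.INTER_CUBIC)
cv2.imwrite('pics/e.png',np.hstack([g(s,255,140),g(t,225,180)]))
print(get_state()['position'],get_state()['tool_rot'])
E
```

```text
time: 5.05
position: [0.536, 0.337, 0.2091]
tool_rot: [-3.107, -0.438, -0.015]
ft_force: [-0.3, 0.1, -0.7]
grip_width: 0.181
grip_force: 25.0
time: 5.68
position: [0.5337, 0.1841, 0.2028]
tool_rot: [3.133, -0.231, -0.0]
ft_force: [-0.4, 1.1, -0.8]
grip_width: 0.181
grip_force: 25.0
time: 6.3
position: [0.5338, 0.0333, 0.2027]
tool_rot: [-3.132, 0.227, 0.0]
ft_force: [-0.4, 0.6, -0.4]
grip_width: 0.181
grip_force: 25.0
[0.5338075  0.03410949 0.20263867] [-3.13277429e+00  2.24302195e-01  2.41348944e-04]
```

View pics/e.png

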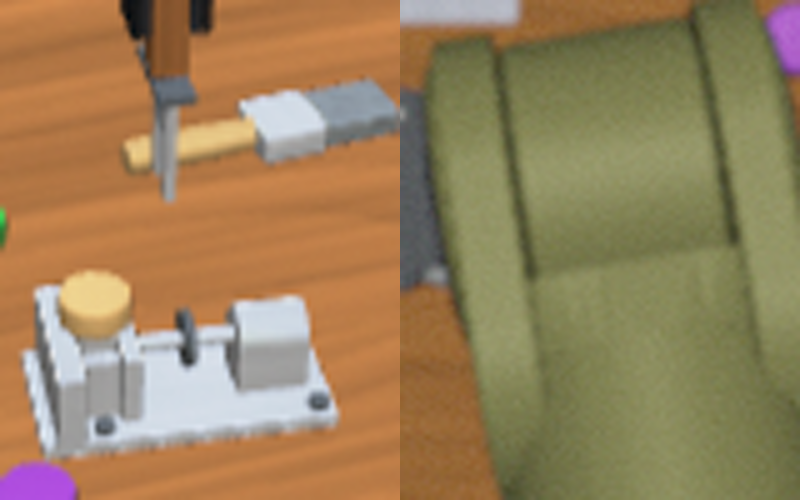

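Scene crop: fork held upright, prong end at (168,202), above the bar and aligned with the gap, with the collar at (187,338). I'll lower it to just above the bar and check the alignment there.

```bash
python3 -m crank '[[0,0,0,-0.17,0],[0,0,0,-0.345,0],[0,0,0,-0.345,0],[0,0,0,-0.345,0]]'
python3 - <<'E'
from h import *
p=get_state()['position'];th=-.145;o=(255,180)
im=get_image('scene')[:,:,::-1][180:240,255:335]
cv2.imwrite('pics/f.png',cv2.resize(im,None,fx=10,fy=10,interpolation=cv2.INTER_CUBIC))
def W(b,l): c,s=np.cos(th),np.sin(th);return [b[0]+c*l[0]-s*l[1],b[1]+s*l[0]+c*l[1],b[2]+l[2]]
cr=lambda X:[round((a-b+.5)*10-.5) for a,b in zip(proj('scene',X),o)]
F=[p[0],p[1],p[2]-.0786];H=[.5301,.0018,0]
print(p)
for n,l in dict(Rpr=(.0135,.0025,0),Lpr=(.0135,-.0025,0),Rin=(.0065,.0025,0),backR=(-.0065,.0025,0),backL=(-.0135,-.0025,0),flR=(.023,.008,.054),flL=(.023,-.008,.054)).items():print(n,cr(W(F,l)))
for n,l in dict(plFR=(.036,.11,.008),plFL=(.036,-.03,.008),plBL=(-.036,-.03,.008),head=(0,0,.067),rodgap=(0,.0252,.034),rodwall=(0,.0185,.038),rodbar=(0,.066,.038),colF=(0,.038,.034)).items():print(n,cr(W(H,l)))
E
```

```text
time: 6.9
position: [0.5347, 0.0329, 0.1349]
tool_rot: [-3.133, 0.228, -0.002]
ft_force: [0.5, 0.9, -1.8]
grip_width: 0.182
grip_force: 25.0
[0.53473773 0.0328701  0.1348739 ]
Rpr [344, 241]
Lpr [323, 243]
Rin [338, 222]
backR [326, 188]
backL [299, 172]
flR [383, 70]
flL [311, 78]
plFR [679, 424]
plFL [86, 498]
plBL [39, 301]
head [187, 184]
rodgap [294, 284]
rodwall [266, 274]
rodbar [465, 251]
colF [347, 278]
```

View pics/f.png

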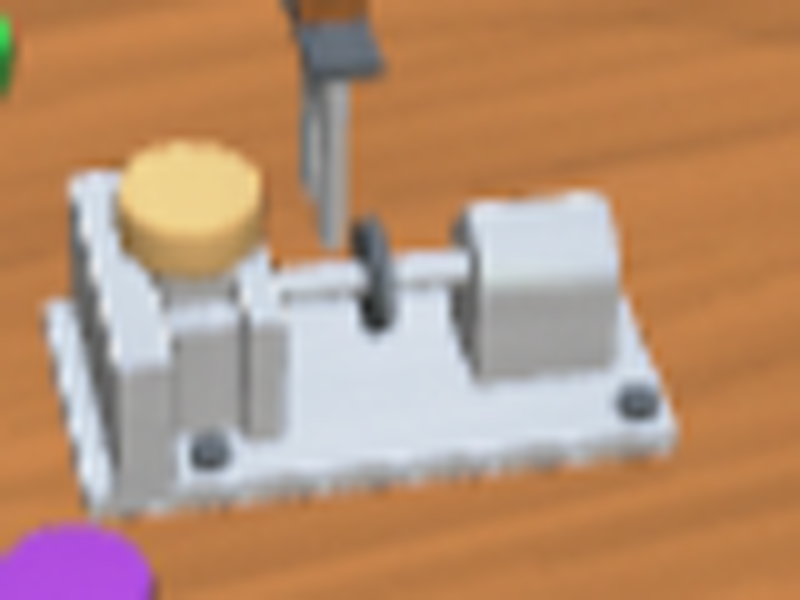

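Predicted fork and holder points match the picture to within about 3 crop pixels, or about 1 mm (prong end (343,245), head (190,186), rod at barrel (465,252)). The collar's near face is at about holder y = 41.5 mm. I'll lower it over the rod.

```bash
python3 -m crank '[[0,0,0,-0.03,0],[0,0,0,-0.055,0],[0,0,0,-0.08,0],[0,0,0,-0.105,0],[0,0,0,-0.105,0]]'
python3 -m crank '[[0,0,0,-0.02,0],[0,0,0,-0.04,0],[0,0,0,-0.06,0],[0,0,0,-0.08,0],[0,0,0,-0.08,0]]'
python3 - <<'E'
from h import *
print(get_state()['ft_force'],get_state()['position'])
im=get_image('scene')[:,:,::-1][180:240,255:335]
cv2.imwrite('pics/g.png',cv2.resize(im,None,fx=10,fy=10,interpolation=cv2.INTER_CUBIC))
E
```

```text
time: 7.58
position: [0.5335, 0.0316, 0.112]
tool_rot: [3.133, -0.231, -0.002]
ft_force: [-0.6, -0.7, -0.2]
grip_width: 0.182
grip_force: 25.0
time: 8.2
position: [0.5336, 0.0317, 0.0961]
tool_rot: [3.133, -0.231, -0.001]
ft_force: [0.6, 0.2, -1.1]
grip_width: 0.179
grip_force: 25.0
[ 0.63397457  0.2381846  -1.10840837] [0.53357724 0.03165562 0.09611897]
```

View pics/g.png

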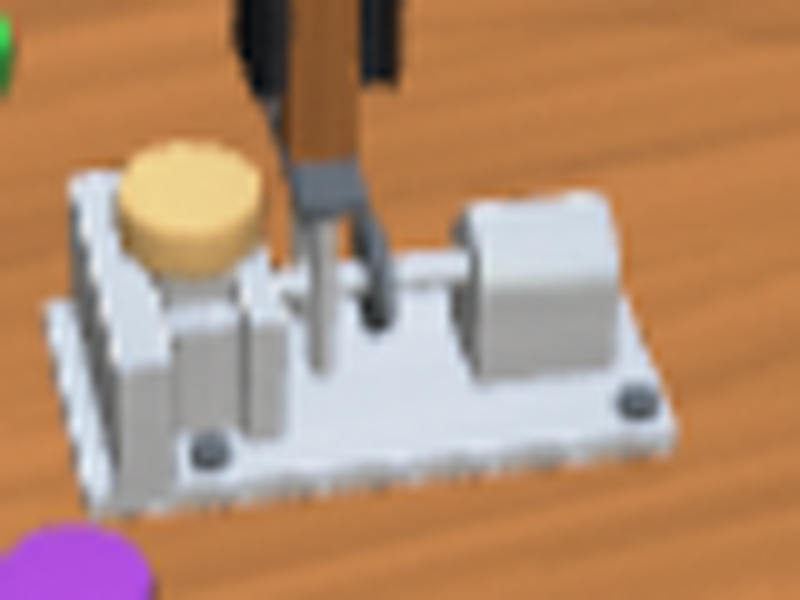

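Picture: the front prong is at (322,300), in front of the rod and between wall and collar (375,275); no contact force. I'll push +y in small steps.

```bash
python3 -m crank '[[0,0.001,0.01,0,0],[0,0.003,0.02,0,0],[0,0.0045,0.03,0,0],[0,0.0045,0.03,0,0]]'
python3 -m crank '[[0,0.0007,0.005,0,0],[0,0.0007,0.005,0,0],[0,0.0007,0.005,0,0]]'
python3 -m crank '[[0,0.0007,0.005,0,0],[0,0.0007,0.005,0,0],[0,0.0007,0.005,0,0]]'
python3 -m crank '[[0,0.0007,0.005,0,0],[0,0.0007,0.005,0,0],[0,0.0007,0.005,0,0]]'
python3 -m crank '[[0,0.0007,0.005,0,0],[0,0.0007,0.005,0,0],[0,0.0007,0.005,0,0]]'
```

```text
time: 8.75
position: [0.5348, 0.038, 0.0966]
tool_rot: [-3.133, 0.23, -0.0]
ft_force: [0.5, -0.1, -1.0]
grip_width: 0.186
grip_force: 25.0
time: 9.12
position: [0.5349, 0.0386, 0.0966]
tool_rot: [3.133, -0.231, -0.0]
ft_force: [-0.5, -0.1, -0.9]
grip_width: 0.183
grip_force: 25.0
time: 9.5
position: [0.5351, 0.0397, 0.0966]
tool_rot: [3.133, -0.231, -0.0]
ft_force: [0.2, 0.5, -0.7]
grip_width: 0.182
grip_force: 25.0
time: 9.88
position: [0.5352, 0.0407, 0.0966]
tool_rot: [3.133, -0.231, -0.0]
ft_force: [0.3, -0.3, -1.3]
grip_width: 0.184
grip_force: 25.0
time: 10.25
position: [0.5353, 0.0414, 0.0966]
tool_rot: [3.133, -0.231, -0.0]
ft_force: [0.0, -1.7, -0.9]
grip_width: 0.186
grip_force: 25.0
```

```bash
python3 -m crank '[[0,0.0007,0.005,0,0],[0,0.0007,0.005,0,0],[0,0.0007,0.005,0,0]]' | grep -E 'pos|ft'
python3 -m crank '[[0,0.0007,0.005,0,0],[0,0.0007,0.005,0,0],[0,0.0007,0.005,0,0]]' | grep -E 'pos|ft'
python3 -m crank '[[0,0.0007,0.005,0,0],[0,0.0007,0.005,0,0],[0,0.0007,0.005,0,0]]' | grep -E 'pos|ft'
python3 -m crank '[[0,0.0007,0.005,0,0],[0,0.0007,0.005,0,0],[0,0.0007,0.005,0,0]]' | grep -E 'pos|ft'
```

```text
position: [0.5354, 0.0421, 0.0966]
ft_force: [-0.2, -3.0, -0.4]
position: [0.5356, 0.0435, 0.0965]
ft_force: [-0.2, -3.2, -0.1]
position: [0.5358, 0.0447, 0.0966]
ft_force: [0.2, -2.7, -1.1]
position: [0.5359, 0.0457, 0.0966]
ft_force: [-0.4, -3.1, -0.3]
```

```bash
python3 -m crank '[[0,0.0007,0.005,0,0],[0,0.0007,0.005,0,0],[0,0.0007,0.005,0,0]]' | grep -E 'pos|ft'
python3 -m crank '[[0,0.0007,0.005,0,0],[0,0.0007,0.005,0,0],[0,0.0007,0.005,0,0]]' | grep -E 'pos|ft'
python3 -m crank '[[0,0.0007,0.005,0,0],[0,0.0007,0.005,0,0],[0,0.0007,0.005,0,0]]' | grep -E 'pos|ft'
cat > up.py <<'E'
from h import *
im=get_image('scene'); r=np.load('ref.npy') if __import__('os').path.exists('ref.npy') else im
if r is im: np.save('ref.npy',im)
c=im[180:215,264:286].astype(int); m=(c[:,:,0]>170)&(c[:,:,0]-c[:,:,2]>60)&(c[:,:,1]>140)
v,u=np.nonzero(m);print('head px n,row,topmost',len(v),180+v.mean().round(2),180+v.min(),get_state()['position'].round(4))
E
python3 up.py
```

```text
position: [0.5361, 0.0467, 0.0966]
ft_force: [0.7, -4.5, -1.0]
position: [0.5362, 0.0477, 0.0966]
ft_force: [0.5, -2.8, -1.3]
position: [0.5364, 0.0489, 0.0966]
ft_force: [-0.2, -3.6, -1.0]
head px n,row,topmost 151 197.79 192 [0.5364 0.0488 0.0966]
```

```bash
python3 -m crank '[[0,0.0003,0.002,0,0],[0,0.0003,0.002,0,0],[0,0.0003,0.002,0,0],[0,0.0003,0.002,0,0]]' | grep -E 'pos|ft'; python3 up.py
python3 -m crank '[[0,0.0003,0.0025,0,0],[0,0.0003,0.0025,0,0],[0,0.0003,0.0025,0,0],[0,0.0003,0.0025,0,0]]' | grep -E 'pos|ft'; python3 up.py
```

```text
position: [0.5364, 0.0491, 0.0966]
ft_force: [-0.2, -4.0, -0.7]
head px n,row,topmost 153 196.11 190 [0.5364 0.0491 0.0966]
position: [0.5365, 0.0495, 0.0966]
ft_force: [0.9, -3.9, -1.6]
head px n,row,topmost 152 196.0 190 [0.5365 0.0496 0.0966]
```

Stake popped: the head's top row went from 194 to 190 and is steady, with about 4 N on the bar. I'll back off, lift clear and go back to the stand.

```bash
python3 -m crank '[[0,-0.003,-0.02,0,0],[0,-0.007,-0.045,0,0],[0,-0.01,-0.07,0,0],[0,-0.01,-0.07,0,0]]' | grep -E 'pos|ft'
python3 -m crank '[[0,0,0,0.05,0],[0,0,0,0.15,0],[0,0,0,0.35,0],[0,0,0,0.53,0],[0,0,0,0.53,0]]'| grep -E 'pos|ft'; python3 up.py
python3 -m crank '[[0,0,0.25,0,0.02],[0,0,0.5,0,0.04],[0,0,0.75,0,0.06],[0,0,0.75,0,0.068],[0,0,0.75,0,0.068]]'| grep -E 'pos|rot'
python3 -m crank '[[0,0,0.25,0,0],[0,0,0.5,0,0],[0,0,0.745,0,0],[0,0,0.745,0,0],[0,0,0.745,0,0]]'
python3 -m crank '[[0,0,0,0,0],[0,0,0,0,0],[0,0,0,0,0]]'|grep -E 'pos|rot'
```

```text
position: [0.5345, 0.0353, 0.0966]
ft_force: [0.2, 0.2, 0.2]
position: [0.5368, 0.0364, 0.2066]
ft_force: [0.8, 0.0, -1.4]
head px n,row,topmost 151 195.93 190 [0.5354 0.036  0.2043]
position: [0.5335, 0.1858, 0.2012]
tool_rot: [3.11, 0.44, -0.004]
time: 16.45
position: [0.5348, 0.3329, 0.2016]
tool_rot: [3.109, 0.435, -0.002]
ft_force: [0.6, -0.6, -1.6]
grip_width: 0.18
grip_force: 25.0
position: [0.5348, 0.3337, 0.2027]
tool_rot: [3.111, 0.437, 0.001]
```

```bash
python3 -m crank '[[0,-0.005,0.0055,-0.1,0],[0,-0.005,0.0055,-0.25,0],[0,-0.005,0.0055,-0.29,0],[0,-0.005,0.0055,-0.29,0]]' | grep -E 'pos|ft'
python3 -m crank '[[0,0,0,-0.06,0],[0,0,0,-0.12,0],[0,0,0,-0.18,0],[0,0,0,-0.24,0],[0,0,0,-0.24,0]]' | grep -E 'pos|ft'
python3 -m crank '[[0,0,0,-0.03,0],[0,0,0,-0.055,0],[0,0,0,-0.065,0],[0,0,0,-0.065,0]]' | grep -E 'pos|ft'
```

```text
position: [0.533, 0.3354, 0.1437]
ft_force: [-0.5, 0.5, -0.5]
position: [0.5327, 0.3351, 0.0951]
ft_force: [0.4, 0.7, -0.5]
position: [0.5334, 0.3357, 0.0835]
ft_force: [-0.9, 0.2, -1.2]
```

```bash
python3 -m crank '[[1,0,0,0,0],[1,0,0,0,0],[1,0,0,0,0],[1,0,0,0,0],[1,0,0,0,0]]' | grep -E 'pos|width'
python3 -m crank '[[1,0,0,0.15,0],[1,0,0,0.4,0],[1,0,0,0.6,0],[1,0,0,0.6,0]]' | grep -E 'pos|width'
python3 -m crank '[[1,0,-0.25,0,0.025],[1,0,-0.5,0,0.05],[1,0,-0.75,0,0.08],[1,0,-1,0,0.105],[1,0,-1,0,0.13]]' | grep -E 'pos|rot'
python3 -m crank '[[1,-0.019,-0.25,0,0.025],[1,-0.019,-0.5,0,0.052],[1,-0.019,-0.665,0,0.052],[1,-0.019,-0.665,0,0.052],[1,-0.019,-0.665,0,0.052]]' | grep -E 'pos|rot'
python3 - <<'E'
from h import *
t=get_image('top')[:,:,::-1];s=get_image('scene')[:,:,::-1]
g=lambda im,x,y:cv2.resize(im[y:y+100,x:x+80],None,fx=5,fy=5,interpolation=cv2.INTER_CUBIC)
cv2.imwrite('pics/i.png',np.hstack([g(s,360,120),g(s,245,130)]))
st=get_state();print(st['position'],st['tool_rot'],st['joint_positions'])
E
```

```text
position: [0.5335, 0.3357, 0.0836]
grip_width: 0.663
position: [0.5351, 0.3374, 0.2077]
grip_width: 0.993
position: [0.5337, 0.1291, 0.2021]
tool_rot: [2.682, 1.632, -0.005]
position: [0.5292, 0.0036, 0.203]
tool_rot: [-2.377, -2.052, 0.0]
[0.52941334 0.00438811 0.20330777] [-2.37551186e+00 -2.05476695e+00 -1.19096355e-04] [ 0.67371505  0.13440043 -0.78595154  1.75332702  0.09804193  1.29460659
 -0.27909893]
```

View pics/i.png

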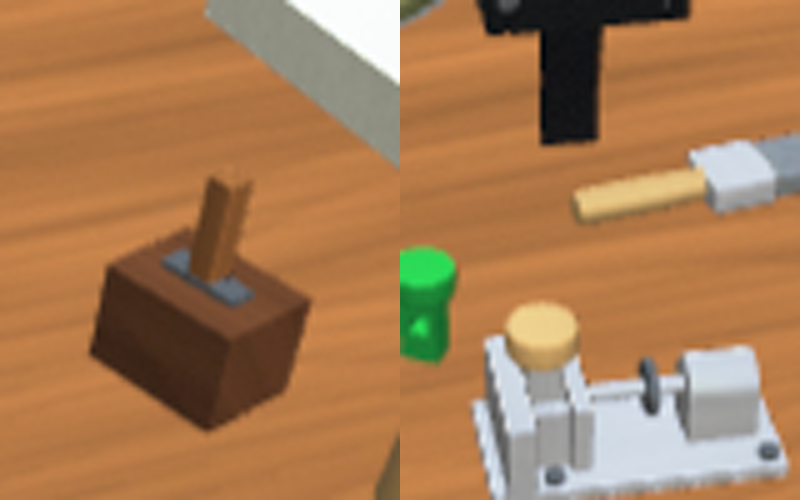

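The fork is home in its stand and the stake head is up in the pocket (540,330). I'll descend on the head and grip it.

```bash
python3 -m crank '[[1,0.003,-0.0085,-0.2,0],[1,0.003,-0.0085,-0.45,0],[1,0.003,-0.0085,-0.6,0],[1,0.003,-0.0085,-0.682,0],[1,0.003,-0.0085,-0.682,0]]' | grep -E 'pos|ft'
python3 -m crank '[[0.3,0,0,0,0],[0,0,0,0,0],[0,0,0,0,0],[0,0,0,0,0],[0,0,0,0,0]]' 25| grep -E 'pos|grip'
python3 -m crank '[[0,0,0,0,0],[0,0,0,0,0],[0,0,0,0,0]]'
```

```text
position: [0.5298, 0.0019, 0.0666]
ft_force: [-0.2, -0.1, -0.9]
position: [0.5303, 0.0009, 0.0673]
grip_width: 0.518
grip_force: 0.0
time: 22.55
position: [0.5301, 0.001, 0.0672]
tool_rot: [-2.379, -2.052, 0.0]
ft_force: [-0.4, -0.2, 1.8]
grip_width: 0.377
grip_force: 25.0
```

```bash
python3 -m crank '[[0,0,0,0.03,0],[0,0,0,0.1,0],[0,0,0,0.2,0],[0,0,0,0.32,0],[0,0,0,0.45,0]]'
python3 -m crank '[[0,0,-0.2,0,0.0088],[0,-0.03,-0.45,0,0.0088],[0,-0.06,-0.7,0,0.0088],[0,-0.07,-0.95,0,0.0088],[0,-0.07,-0.95,0,0.0088]]'| grep -E 'pos|rot'
python3 -m crank '[[0,0,-0.25,0,0],[0,-0.03,-0.5,0,0],[0,-0.05,-0.75,0,0],[0,-0.07,-0.95,0,0],[0,-0.07,-0.95,0,0]]'| grep -E 'pos|rot'
python3 -m crank '[[0,0,0,-0.15,0],[0,0,0,-0.2,0],[0,0,0,-0.2,0],[0,0,0,-0.2,0]]'
python3 - <<'E'
from h import *
s=get_image('scene')[:,:,::-1];o=(75,190)
cv2.imwrite('pics/j.png',cv2.resize(s[190:275,75:180],None,fx=7,fy=7,interpolation=cv2.INTER_CUBIC))
st=get_state();p=st['position'];print(p,st['tool_rot'])
cr=lambda X:[round((a-b+.5)*7-.5) for a,b in zip(proj('scene',X),o)]
th=-.0917
def W(b,l): c,s=np.cos(th),np.sin(th);return [b[0]+c*l[0]-s*l[1],b[1]+s*l[0]+c*l[1],b[2]+l[2]]
for l in [(.01,.008,-.043),(.01,-.008,-.043),(-.01,-.008,-.043),(.01,.008,-.005),(.01,-.008,-.005)]:print('tang',cr(W([p[0],p[1]+.001,p[2]],l)))
for l in [(.013,-.046,.04),(.013,-.024,.04),(-.013,-.024,.04),(-.013,-.046,.04),(.035,.07,.04),(.035,-.07,.04),(-.035,-.07,.04)]:print('rack',cr(W([.5056,-.3437,0],l)))
E
```

```text
time: 23.18
position: [0.5307, 0.0011, 0.1597]
tool_rot: [2.377, 2.052, 0.001]
ft_force: [0.6, -0.0, -1.4]
grip_width: 0.382
grip_force: 25.0
position: [0.5156, -0.1951, 0.1587]
tool_rot: [2.328, 2.105, -0.002]
position: [0.501, -0.3831, 0.1582]
tool_rot: [2.326, 2.109, -0.001]
time: 24.92
position: [0.5032, -0.3788, 0.1185]
tool_rot: [2.319, 2.117, 0.001]
ft_force: [-0.5, -0.2, -0.8]
grip_width: 0.38
grip_force: 25.0
[ 0.50313625 -0.37904728  0.11856669] [2.31895178e+00 2.11646430e+00 6.40826229e-04]
tang [160, 256]
tang [102, 264]
tang [110, 220]
tang [122, 155]
tang [62, 164]
rack [123, 360]
rack [201, 348]
rack [210, 291]
rack [133, 302]
rack [526, 346]
rack [26, 425]
rack [59, 268]
```

View pics/j.png

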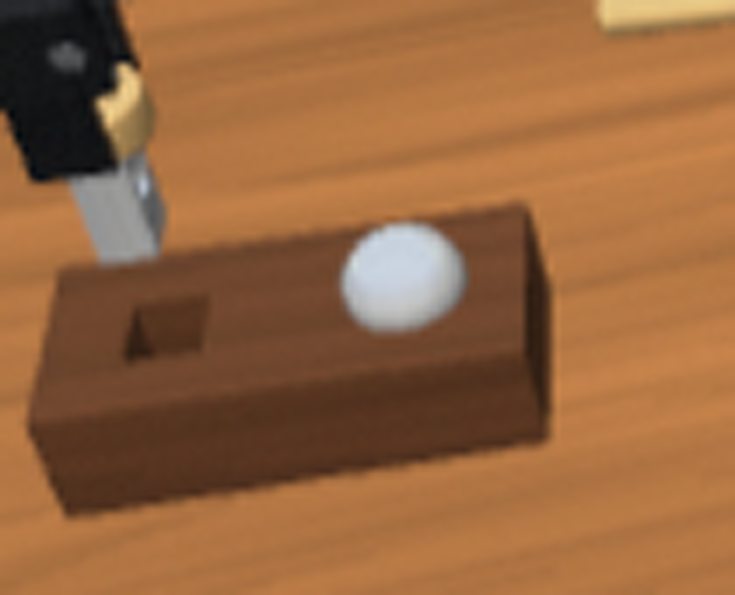

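Tang bottom edge at (105–157,262) and socket (125–210, 296–360) agree with the projections to about 1 mm. I'll lower it in.

```bash
python3 -m crank '[[0,0.001,0,-0.08,0],[0,0.001,0,-0.15,0],[0,0.001,0,-0.19,0],[0,0.001,0,-0.22,0],[0,0.001,0,-0.22,0]]'| grep -E 'pos|ft'
python3 -m crank '[[0,0,0,-0.03,0],[0,0,0,-0.06,0],[0,0,0,-0.09,0],[0,0,0,-0.12,0],[0,0,0,-0.142,0]]'| grep -E 'pos|ft'
python3 -m crank '[[0,0,0,0,0],[0,0,0,0,0]]'
```

```text
position: [0.5022, -0.3788, 0.0726]
ft_force: [0.2, 0.6, -0.6]
position: [0.5023, -0.3789, 0.045]
ft_force: [-7.2, 4.9, 19.7]
time: 26.48
position: [0.5025, -0.379, 0.0452]
tool_rot: [2.321, 2.117, -0.0]
ft_force: [-1.5, 0.8, 3.7]
grip_width: 0.378
grip_force: 25.0
```

```bash
python3 -m crank '[[1,0,0,0,0],[1,0,0,0,0],[1,0,0,0,0],[1,0,0,0,0],[1,0,0,0,0]]'| grep -E 'pos|ft|wid'
python3 -m crank '[[1,0,0,0.1,0],[1,0,0,0.35,0],[1,0,0,0.7,0],[1,0,0,0.9,0],[1,0,0,0.9,0]]'| grep -E 'pos|ft|wid'
python3 - <<'E'
from h import *
s=get_image('scene')[:,:,::-1];o=(75,190)
g=lambda x,y:cv2.resize(s[y:y+85,x:x+80],None,fx=5,fy=5,interpolation=cv2.INTER_CUBIC)
cv2.imwrite('pics/k.png',np.hstack([g(75,190),g(360,130)]))
cr=lambda X:[round((a-b+.5)*5-.5) for a,b in zip(proj('scene',X),o)]
c=np.array([.5032,-.378])
for z in(.04,.056):
  for a in(-1.9,-0.33,1.24,2.8): print(z,cr([c[0]+.017*np.cos(a),c[1]+.017*np.sin(a),z]))
E
```

```text
position: [0.5025, -0.379, 0.0447]
ft_force: [0.4, 0.4, 0.4]
grip_width: 0.861
position: [0.5052, -0.3801, 0.2318]
ft_force: [-0.2, 0.0, 0.5]
grip_width: 1.003
0.04 [80, 233]
0.04 [106, 261]
0.04 [161, 233]
0.04 [135, 206]
0.056 [69, 205]
0.056 [95, 233]
0.056 [151, 205]
0.056 [125, 178]
```

View pics/k.png

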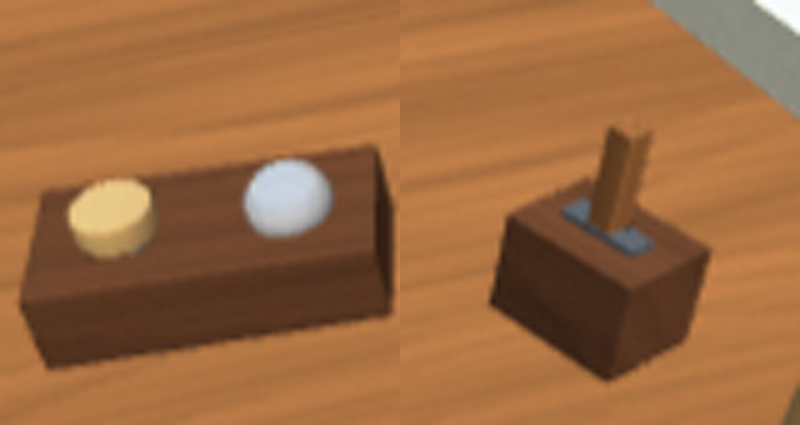

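The head top ellipse is tilted: left end (68,218), right end (155,198), and a bit of tang shows at (135,250). So the stake leans with its +y side high and is not flat on the rack. The fork is fine. I'll press the high side down with shut fingers.

```bash
python3 -m crank '[[0,0,0.04,0,0],[0,0,0.04,-0.2,0],[0,0,0.04,-0.5,0],[0,0,0.04,-0.7,0],[0,0,0.04,-0.72,0]]'| grep -E 'pos|ft|wid'
python3 -m crank '[[0,0,0,0,0],[0,0,0,0,0],[0,0,0,-0.03,0],[0,0,0,-0.06,0],[0,0,0,-0.08,0]]'| grep -E 'pos|ft|wid'
python3 -m crank '[[0,0,0,-0.01,0],[0,0,0,-0.01,0]]'| grep -E 'pos|ft|wid'
python3 -m crank '[[0,0,0,-0.01,0],[0,0,0,-0.01,0]]'| grep -E 'pos|ft|wid'
python3 -m crank '[[0,0,0,-0.01,0],[0,0,0,-0.01,0]]'| grep -E 'pos|ft|wid'
```

```text
position: [0.4994, -0.3683, 0.0761]
ft_force: [0.5, 0.1, 1.8]
grip_width: 0.518
position: [0.5022, -0.371, 0.0644]
ft_force: [0.0, 0.0, -0.3]
grip_width: 0.014
position: [0.5024, -0.3709, 0.0625]
ft_force: [0.6, 0.5, 0.4]
grip_width: 0.007
position: [0.5024, -0.371, 0.0607]
ft_force: [-0.6, -1.2, 0.2]
grip_width: 0.007
position: [0.5023, -0.3709, 0.0586]
ft_force: [-0.3, -1.1, -0.5]
grip_width: 0.008
```

```bash
python3 -m crank '[[0,0,0,-0.007,0],[0,0,0,-0.007,0]]'| grep -E 'pos|ft'
python3 -m crank '[[0,0,0,-0.005,0],[0,0,0,-0.005,0]]'| grep -E 'pos|ft'
python3 -m crank '[[0,0,0,-0.005,0],[0,0,0,-0.005,0]]'| grep -E 'pos|ft'
python3 -m crank '[[0,0,0,-0.005,0],[0,0,0,-0.005,0]]'| grep -E 'pos|ft'
```

```text
position: [0.5024, -0.371, 0.0573]
ft_force: [0.7, 0.1, -0.3]
position: [0.5026, -0.3711, 0.0565]
ft_force: [-0.8, 0.0, 0.6]
position: [0.5026, -0.3711, 0.0565]
ft_force: [-1.9, 0.8, 6.5]
position: [0.5026, -0.3711, 0.0564]
ft_force: [-3.8, 3.6, 11.6]
```

The +y side bears at z = 56.5 mm, which is home height. My 10 views are used up, so I'll probe the −y side by touch to confirm it is level.

```bash
python3 -m crank '[[0,0,0,0.05,0],[0,0,-0.09,0.05,0],[0,0,-0.09,0.02,0],[0,0,-0.09,0.015,0],[0,0,-0.09,0.015,0]]'| grep -E 'pos|ft'
python3 -m crank '[[0,0,0,-0.005,0],[0,0,0,-0.005,0]]'| grep -E 'pos|ft'
python3 -m crank '[[0,0,0,-0.005,0],[0,0,0,-0.005,0]]'| grep -E 'pos|ft'
python3 -m crank '[[0,0,0,-0.005,0],[0,0,0,-0.005,0]]'| grep -E 'pos|ft'
python3 -m crank '[[0,0,0,-0.005,0],[0,0,0,-0.005,0]]'| grep -E 'pos|ft'
```

```text
position: [0.5022, -0.3884, 0.0567]
ft_force: [0.1, 0.4, 0.3]
position: [0.5025, -0.3883, 0.0565]
ft_force: [-1.1, 0.9, 2.0]
position: [0.5026, -0.3883, 0.0565]
ft_force: [-2.5, 3.5, 7.6]
position: [0.5026, -0.3883, 0.0564]
ft_force: [-5.0, 3.6, 14.1]
position: [0.5027, -0.3884, 0.0564]
ft_force: [-6.0, 5.4, 17.4]
```

Both sides bear at the same height, 56.5 mm, so the stake is level and home. I'll retract and hand in.

```bash
python3 -m crank '[[0,0,0,0.1,0],[0,0,0,0.4,0],[0,0,0,0.7,0],[0,0,0,0.7,0],[0,0,0,0.7,0]]'
python3 -m crank '[[0,0,0,0,0],[0,0,0,0,0],[0,0,0,0,0]]'| grep -E 'time|ft'
python3 -c "from bench import close_job;print(close_job())"
```

```text
time: 33.02
position: [0.5024, -0.3891, 0.1934]
tool_rot: [2.321, 2.117, -0.0]
ft_force: [-0.7, -0.1, -0.4]
grip_width: 0.006
grip_force: 0.0
time: 33.4
ft_force: [1.1, 0.3, -0.3]
the job is handed in; nothing more can be done
None
```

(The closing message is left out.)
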